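Set a straightedge against two marking pins

TASK

Set up the straightedge for scribing a line on the blue blank: take it out of the tool tray, where it stands on edge, lay it down flat on the blank, well clear of the two red-topped pins on one side of them, and let go of it. Then take it again from above with the fingers astride its width, and slide it along the blank until its long edge presses against both pins at once. Let go and leave it lying flat on the blank, touching both pins, and leave the brush, the spanner and the roll of tape where they are.

Things in the scene. Friction and masses are not known exactly. Their poses are not given: they have to be found in the camera images.
- straightedge: loose aluminium bar 240 long x 40 wide x 12 thick (mm), 0.3 kg, dark ticks along one edge, yellow stripe on each face; either edge, either face will do. Origin at its centre; x along the length, y through the thickness, z across the width. Starts on edge in the tray (z up, top edge 44 mm above the bench). Flat: z level, y up or down. On edge it stands; leaned over 17 degrees it falls flat
- pin_a: fixed steel dowel pin with a red top, 12 mm diameter, standing 26 mm out of the blank; origin at the foot of its axis, on the blank's top face. Bar flat and touching: the pin's axis is 26 mm from the bar's centre line
- pin_b: the second pin, just like pin_a, 120 to 173 mm from it; the line through the two is in general not square to the blank
- blank: fixed aluminium sheet 220 (x) x 240 (y) x 4 mm dyed blue, flat, origin at the centre of its underside on the bench; its top face is 4 mm above the bench. The pins stand in its far (+x) half, 30 to 60 mm beyond its centre. The laid bar may overhang the sheet's ends
- tray: fixed grey tool tray 310 (x) x 170 (y) x 22 mm high, walls and floor 4 mm, origin at the centre of its underside. The straightedge stands along x at y = -30 mm in two black slotted rests, 28 mm high, centred at x = -90 and +90 mm (each 18 mm in x, 36 mm in y, slot 16 mm). Between the rests its two faces are free to be pinched
- brush: bystander: parts brush with wooden handle, 193 x 38 x 16 mm, lying in the tray's +y side
- spanner_10: bystander: small combination spanner, 137 x 30 x 5 mm, lying on the tray floor between straightedge and brush
- ins_tape: bystander: roll of black tape, 62 mm across, 19 mm high, on the bench beyond the work

How it is judged:
On the way, in this order (a step that is already met when the one before it is completed fails the run):
1. the straightedge lies flat on the blank, let go, its near edge 5 mm or more clear of both pins, which are on the same side of it (angle between straightedge's own z axis and vertical between 1.49 and 1.65 rad and angle between straightedge's own x axis and vertical between 1.49 and 1.65 rad and height (world z) of straightedge between 0.0075 and 0.0125 m and contact force between the fingers and straightedge below 0.05 N and linear speed of straightedge below 0.01 m/s and ((z of pin_a in the frame of straightedge between 0.031 and 0.16 m and z of pin_b in the frame of straightedge between 0.031 and 0.16 m) or (z of pin_a in the frame of straightedge between -0.16 and -0.031 m and z of pin_b in the frame of straightedge between -0.16 and -0.031 m)) and x of straightedge in the frame of blank between -0.11 and 0.11 m and y of straightedge in the frame of blank between -0.12 and 0.12 m), for 0.2 s.
2. with the fingers astride the flat bar (grasp point over it), it presses against both pins at once, over 0.3 N each (angle between straightedge's own z axis and vertical between 1.49 and 1.65 rad and angle between straightedge's own x axis and vertical between 1.49 and 1.65 rad and height (world z) of straightedge between 0.0075 and 0.0125 m and contact force between straightedge and pin_a above 0.3 N and contact force between straightedge and pin_b above 0.3 N and contact force between the fingers and straightedge above 0.3 N and z of the grasp point in the frame of straightedge between -0.02 and 0.02 m and x of the grasp point in the frame of straightedge between -0.12 and 0.12 m), for 0.2 s.
At the end, for the whole second after the job is handed in: the straightedge lies flat on the blank (within 4 degrees), released and at rest, one long edge within 2 mm of touching both pins, both at least 5 mm inside its ends (angle between straightedge's own z axis and vertical between 1.49 and 1.65 rad and angle between straightedge's own x axis and vertical between 1.49 and 1.65 rad and height (world z) of straightedge between 0.0075 and 0.0125 m and contact force between the fingers and straightedge below 0.05 N and linear speed of straightedge below 0.01 m/s and ((z of pin_a in the frame of straightedge between 0.0235 and 0.028 m and z of pin_b in the frame of straightedge between 0.0235 and 0.028 m) or (z of pin_a in the frame of straightedge between -0.028 and -0.0235 m and z of pin_b in the frame of straightedge between -0.028 and -0.0235 m)) and x of pin_a in the frame of straightedge between -0.115 and 0.115 m and x of pin_b in the frame of straightedge between -0.115 and 0.115 m).
It fails at once if the brush is moved more than 30 mm (distance of brush from where it was at the start of the episode above 0.03 m).
It fails at once if the spanner is moved more than 30 mm (distance of spanner_10 from where it was at the start of the episode above 0.03 m).
It fails at once if the roll of tape is moved more than 30 mm (distance of ins_tape from where it was at the start of the episode above 0.03 m).
It also fails if it takes over 48 s, if anything falls off the work surface, if the arm or the gripper's body presses on something with over 40 N, if the wrist force passes 120 N, or if a joint passes its speed limit or range.

ROBOT

A 6-joint arm with a two-finger parallel gripper is mounted at the origin on a cart in front of the work surface, level with it; the furniture and walls round the work are solid. World frame = base frame: x ahead of the robot, y to its left, z up, the work surface at z = 0. Lengths are in m, angles in rad, forces in N, time in s.
With the tool pointing down it reaches from about 0.3 to 0.775 m from the base axis. Payload 14.6 kg.
Tool frame: the origin (TCP) lies at the very end of the fingers, on their centre line; the grasp point (between the pads) lies behind it (arm.tcp_to_grasp is the z of the grasp point in the tool frame, in m); z points along the fingers, y is the line along which they close (so a half turn about z gives the same grasp; the last joint's range is limited). The gripper opens to 94 mm and grips with 3 to 60 N. Pads are 16 mm wide; open, the fingers measure 119 mm over their backs; the gripper's body (75 mm by 177 mm) begins 78 mm behind the grasp point.
Start: joints at [-1.175, 0.3, 1.521, -0, 1.321, -0.067], TCP at [0.246, -0.492, 0.205] pointing down, gripper open.
Joint ranges: [-3.03, 3.03], [-0.79, 2.21], [0.23, 2.52], [-1.04, 4.18], [0, 3.07], [-2.55, 2.55]. Speed limits (rad/s): [2.22, 2.22, 2.57, 3.14, 3.14, 3.14].

INTERFACE

Orientations are given as a 3x3 rotation matrix whose columns are the frame's x, y, z axes.
In Python, from cell import telemetry, snapshot, arm, spotter gives the robot as it stands. The module is installed in compiled form; this text tells all that it offers.
- The arm moves only by the tool arm_command, never from a script. Its argument "motion" is a list of rows, each an object with "xyz": the shift along the tool's x, y, z in mm, a list of three; "twist": the turn, a rotation vector about the tool's x, y, z in degrees, a list of three. In form: [{"xyz": [x, y, z], "twist": [ax, ay, az]}, ...]. A call has exactly 8 rows; each row is the pose to reach, as a shift and turn from the pose commanded when the call began, along the tool's axes at that moment; what a row does not reach only later rows make up. A row lasts 1/8 s, in which the tool goes at most 62.5 mm and 10.7 degrees, less where a joint would pass 70% of its speed; a pose out of reach is approached as far as the arm can. A call with a gripper value outside its range is refused whole. "jaw" is the opening, from -1 (shut) to 1 (fully open), set as the call begins (left out, the last holds). The fingers move at their own pace and stop on an object; the grip force is fixed at half the most. Time passes only in rows, so rows that repeat a pose let the fingers close, or fill a call up. It gives the time, the measured TCP pose, the force, the opening and the grip force at its end, in the units of the state.
- telemetry.state(): the state, without advancing time (a new reading comes with each control period).
- snapshot(name): name is "scene" or "top" or "wrist"; returns a dict with "color" (384x512x3 uint8, red, green, blue), "depth" (384x512 float32, m along the optical axis (not along the pixel's ray), 0 where there is no reading), "K" (3x3 intrinsics, pixels), "eye" and "attitude" of the camera in the world. Camera axes: x right, y up, looking along -z (the intrinsics and any distortion apply to the point x, -y, -z); pixel columns grow to the right and rows downward; lengths in m; the calibration is good to about 2 mm. A picture is of the moment at which its call begins.
- arm.sign_off(): hands the job in; it is judged then, once.
Trained networks look in the newest picture that a camera, given by its name, has taken for a name from the list of things; names that differ only in an ending like _2 or _b are one class to them, and where a whole thing is asked for, a point or a joint stands for the part that bears it (a point fixed in the world has none). Each returns a list of dicts, best first, with "p" (0 to 1); they miss things now and then, are a little off and sometimes report something else, mostly with a low value. They report only what shows in the picture. A call takes as long as a camera call.
- spotter.recognise(target, camera): "extent" ([left, top, width, height] in pixels, round what is visible of it).
The state is a dict: "time": time; "joint_pos": joint angles; "qd": joint speeds; "joint_torque": joint torques, N m; "position": TCP position; "ee_rot": TCP orientation; "contact_force": force on the tool from outside, world axes, zero at the start; "torque": the same for the moment, N m; "gripper_width": opening from 0.0 (shut) to 1.0 (fully open); "gripper_force": force on a finger pad.
Only numpy, scipy, OpenCV 4.12 (cv2) and the standard library are available. Lean on these libraries where they do the work, as an engineer would, in place of code of your own. Each camera call takes 0.05 s, during which the arm holds its last target. There are 200 camera calls.

## Working session

There is one attempt and no reset: what is moved stays moved. The work goes in short steps, Python scripts to look and compute and a tool call to move; the robot and the scene stay as the last step left them, time stands still between calls to the robot, and variables do not carry over. Pictures are saved under pics/ and viewed, at most 10 in all, crops included, and the job is handed in when it is done.

Besides the shell and the picture viewer there is one more tool, called after "Call:" in YAML: its name, and indented under it one key for each argument. arm_command: Moves the arm, as the interface text tells. Its arguments: {"type":"object","properties":{"motion":{"type":"array"},"jaw":{"type":"number"}},"required":["motion"]}

```bash
mkdir -p pics
cat > h.py <<'E'
import numpy as np, cv2
from cell import telemetry, snapshot, arm, spotter
def pts(s):
    d=s["depth"]; K=np.array(s["K"]); v,u=np.mgrid[:d.shape[0],:d.shape[1]]
    c=np.stack([(u-K[0,2])/K[0,0]*d,-(v-K[1,2])/K[1,1]*d,-d],-1)
    P=c@np.array(s["attitude"]).T+np.array(s["eye"]); P[d==0]=np.nan
    return P
def save(s,n): cv2.imwrite("pics/"+n,s["color"][:,:,::-1])
E
python3 - <<'E'
from h import *
st=telemetry.state(); print(st, arm.tcp_to_grasp)
for c in ["top","scene"]:
    s=snapshot(c); save(s,c+"0.png"); P=pts(s); np.save(c+"0.npy",P); print(c,s["eye"],s["K"])
    for t in ["straightedge","pin_a","blank","tray","brush","spanner_10","ins_tape"]:
        for r in spotter.recognise(t,c)[:3]:
            l,tp,w,h=r["extent"]; u,v=int(l+w/2),int(tp+h/2)
            print(t,round(r["p"],2),np.round(r["extent"]),P[min(v,383),min(u,511)].round(3))
E
```

```text
{'time': 0.0, 'joint_pos': array([-1.17461169e+00,  3.00497104e-01,  1.52155481e+00,  9.96879725e-06,
        1.32068151e+00, -6.66089696e-02]), 'qd': array([ 0.00050743, -0.00022032,  0.0003129 , -0.0005266 ,  0.00107214,
       -0.00215142]), 'joint_torque': array([-3.64064363e-04, -5.31800365e+01, -3.52735627e+01,  7.07483548e-02,
        2.43735110e-02, -8.45801969e-05]), 'position': array([ 0.2454469 , -0.49191845,  0.20488317]), 'ee_rot': array([[ 8.94809910e-01,  4.46447130e-01, -4.31317547e-04],
       [ 4.46447330e-01, -8.94809290e-01,  1.05614127e-03],
       [ 8.55642905e-05, -1.13760624e-03, -9.99999349e-01]]), 'contact_force': array([-0.05302039, -0.25576847, -0.10163019]), 'torque': array([-0.02220677,  0.03216584, -0.02818165]), 'gripper_force': 0.0, 'gripper_width': 1.0017647261328357} -0.0188
top [0.51648315 0.19289802 1.37974574] [[472.33762494   0.         253.5820356 ]
 [  0.         472.33762494 189.06116145]
 [  0.           0.           1.        ]]
straightedge 0.89 [175. 185.  19.  84.] [0.497 0.385 0.044]
blank 0.9 [256. 169.  93.  83.] [0.543 0.047 0.006]
tray 0.95 [138. 170.  73. 118.] [0.494 0.416 0.006]
brush 0.68 [142. 194.  23.  62.] [0.503 0.478 0.017]
spanner_10 0.51 [166. 206.  12.  45.] [0.494 0.425 0.007]
spanner_10 0.33 [142. 193.  22.  66.] [0.5   0.479 0.011]
ins_tape 0.65 [281. 125.  21.  23.] [0.761 0.076 0.002]
scene [0.04278702 0.85969168 0.4426511 ] [[373.18718959   0.         251.56114421]
 [  0.         373.18718959 190.07542306]
 [  0.           0.           1.        ]]
straightedge 0.87 [191. 220.  98.  51.] [0.484 0.388 0.024]
pin_a 0.43 [272. 188.   6.  13.] [0.582 0.142 0.02 ]
tray 0.72 [142. 214. 173. 100.] [0.473 0.436 0.009]
brush 0.93 [163. 249.  82.  36.] [0.495 0.478 0.015]
spanner_10 0.63 [193. 248.  58.  26.] [0.49  0.435 0.007]
ins_tape 0.57 [234. 172.  16.  12.] [0.738 0.1   0.014]
```

Run:
```python
from h import *
im=cv2.imread("pics/top0.png"); P=np.load("top0.npy")
c=im[110:300,130:370]; cv2.imwrite("pics/topc.png",cv2.resize(c,None,fx=3.3,fy=3.1,interpolation=cv2.INTER_CUBIC))
I=im.astype(int)
red=(I[...,2]>110)&(I[...,1]<80)&(I[...,0]<80)
n,l,s,ce=cv2.connectedComponentsWithStats(red.astype(np.uint8))
for i in range(1,n):
    if s[i,4]>2: print("red",s[i],ce[i],np.nanmedian(P[l==i],0).round(4))
# bar top pts
m=(P[...,2]>.036)&(P[...,2]<.052)&(P[...,1]>.3)&(P[...,1]<.5)&(P[...,0]>.3)&(P[...,0]<.7)
q=P[m][:,:2].astype(np.float32); print("bar",len(q),cv2.minAreaRect(q),np.nanmedian(P[m],0))
blue=(I[...,0]>I[...,2]+40)&(P[...,2]<.03)
n,l,s,ce=cv2.connectedComponentsWithStats(blue.astype(np.uint8)); i=1+np.argmax(s[1:,4])
q=P[l==i][:,:2].astype(np.float32); print("blue",s[i],cv2.minAreaRect(q))
```

```text
red [393  24   3   1   3] [394.  24.] [ 0.8535 -0.0567  0.5801]
red [432  27   3   1   3] [433.  27.] [ 0.8474 -0.1236  0.581 ]
red [288  29   3   2   3] [289.          29.66666667] [0.8685 0.1214 0.5214]
red [372  36   6   1   6] [374.5  36. ] [ 0.8535 -0.0361  0.5268]
red [85 40  3  1  3] [86. 40.] [0.8499 0.4972 0.5253]
red [405  83  10   1  10] [409.5  83. ] [ 0.767  -0.1013  0.5188]
red [417  83   4   1   4] [418.5  83. ] [ 0.7668 -0.1179  0.5188]
red [422  83   8   1   8] [425.5  83. ] [ 0.7669 -0.1309  0.5183]
red [439  83   3   1   3] [440.  83.] [ 0.7668 -0.1581  0.5181]
red [127  85   4   1   4] [128.5  85. ] [0.7666 0.4192 0.5192]
red [137  85   3   1   3] [138.  85.] [0.7662 0.4018 0.52  ]
red [151  85  32   1  32] [166.5  85. ] [0.7661 0.3497 0.5189]
red [184  85  11   1  11] [189.  85.] [0.766  0.3078 0.5185]
red [201  85  12   1  12] [206.5  85. ] [0.7657 0.2753 0.5189]
red [291  84   8   1   8] [294.5  84. ] [0.7663 0.1124 0.5194]
red [305  84  10   1  10] [309.5  84. ] [0.7663 0.0846 0.5188]
red [316  84   3   1   3] [317.  84.] [0.766  0.0707 0.5197]
red [323  84   
[... 336 characters left out ...]
   ] [0.6833 0.7577 0.035 ]
red [418 172  12  10  71] [423.26760563 176.61971831] [ 0.6433 -0.3365 -0.0726]
red [473 173   4   6  19] [474.26315789 175.36842105] [ 0.6463 -0.4838 -0.0491]
red [ 47 190  16   7  65] [ 54.84615385 193.55384615] [0.5947 0.7629 0.0135]
red [329 190   4   4  13] [330.23076923 191.23076923] [ 0.5963 -0.0314  0.029 ]
red [270 193   5   4  16] [272.    194.375] [0.5887 0.1352 0.0301]
bar 387 ((0.49813002347946167, 0.3796826899051666), (0.23964783549308777, 0.02069312520325184), 9.900638580322266) [0.49677841 0.38210714 0.04350889]
blue [ 262  170   84   78 4959] ((0.5470601916313171, 0.04211413115262985), (0.19778446853160858, 0.21862076222896576), 9.661121368408203)
```

View pics/topc.png

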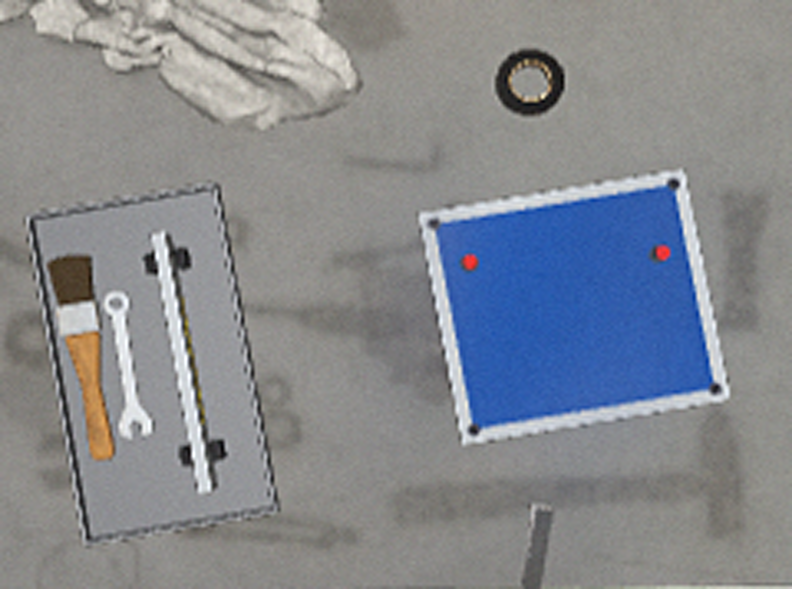

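The top view shows the tray at left with the bar on edge (crop ~(180,360), direction about 10° from x). The pins are at crop (470,262) and (662,252), and the tape is at (530,82), clear of the work. Next I work out the hover move above the bar.

```bash
cat >> h.py <<'E'
def plan(xyz,yaw):
    st=telemetry.state(); R=np.array(st["ee_rot"])
    c,s=np.cos(yaw),np.sin(yaw); T=np.array([[c,s,0],[s,-c,0],[0,0,-1.]])
    print("t",st["time"],"shift mm",(R.T@(np.array(xyz)-st["position"])*1e3).round(1),"twist",np.degrees(cv2.Rodrigues(R.T@T)[0].ravel()).round(2))
E
python3 -c "
from h import *
plan([.498,.381,.16],np.radians(9.9))"
```

```text
t 0.8 shift mm [ 615.7 -668.6   45.4] twist [ 0.    0.   16.61]
```

Call:
arm_command:
  motion:
    - {"xyz":[616,-669,45],"twist":[0,0,16.6]}
    - {"xyz":[616,-669,45],"twist":[0,0,16.6]}
    - {"xyz":[616,-669,45],"twist":[0,0,16.6]}
    - {"xyz":[616,-669,45],"twist":[0,0,16.6]}
    - {"xyz":[616,-669,45],"twist":[0,0,16.6]}
    - {"xyz":[616,-669,45],"twist":[0,0,16.6]}
    - {"xyz":[616,-669,45],"twist":[0,0,16.6]}
    - {"xyz":[616,-669,45],"twist":[0,0,16.6]}
  jaw: 0.1

```text
time: 1.8
position: [0.3845, -0.0104, 0.1811]
ee_rot: [[0.985, 0.172, 0.001], [0.172, -0.985, -0.0], [0.001, 0.0, -1.0]]
contact_force: [1.6, -0.7, 0.1]
gripper_width: 0.549
gripper_force: 0.0
```

```bash
python3 -c "
from h import *
print(telemetry.state()['position']);plan([.498,.381,.16],np.radians(9.9))"
```

```text
[ 0.38448586 -0.01037801  0.18106699]
t 1.8 shift mm [ 179.1 -366.    21.1] twist [ 0.02 -0.07  0.01]
```

Call:
arm_command:
  motion:
    - {"xyz":[179,-366,21],"twist":[0,0,0]}
    - {"xyz":[179,-366,21],"twist":[0,0,0]}
    - {"xyz":[179,-366,21],"twist":[0,0,0]}
    - {"xyz":[179,-366,21],"twist":[0,0,0]}
    - {"xyz":[179,-366,21],"twist":[0,0,0]}
    - {"xyz":[179,-366,21],"twist":[0,0,0]}
    - {"xyz":[179,-366,21],"twist":[0,0,0]}
    - {"xyz":[179,-366,21],"twist":[0,0,0]}

```text
time: 2.8
position: [0.4972, 0.3806, 0.1587]
ee_rot: [[0.985, 0.174, -0.001], [0.174, -0.985, -0.0], [-0.001, 0.0, -1.0]]
contact_force: [-0.7, -0.2, -0.9]
gripper_width: 0.551
gripper_force: 0.0
```

Run:
```python
from h import *
s=snapshot("wrist"); save(s,"w1.png"); P=pts(s)
print(spotter.recognise("straightedge","wrist")[:2])
m=(P[...,2]>.0405)&(P[...,2]<.049)&(P[...,1]>.3)&(P[...,1]<.44)
q=P[m][:,:2].astype(np.float32); print(len(q),cv2.minAreaRect(q),np.median(P[m],0))
print(cv2.fitLine(q,cv2.DIST_HUBER,0,.01,.01).ravel())
plan([.498,.381,.16],np.radians(9.9)); print(telemetry.state()["position"])
```

```text
[{'extent': [248.0, 76.0, 15.5, 192.5], 'p': 0.62}]
2051 ((0.509049117565155, 0.3846190869808197), (0.21979065239429474, 0.011971898376941681), 10.038192749023438) [0.52147364 0.38666427 0.04489403]
[0.98539644 0.17027594 0.5172829  0.38610524]
t 2.9 shift mm [ 1.1 -2.3 -0.6] twist [0.02 0.04 0.03]
[0.49731472 0.37856119 0.15943265]
```

View pics/w1.png

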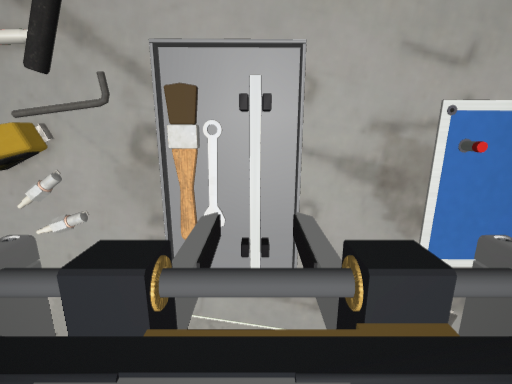

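The wrist view shows the bar (col ~255, rows 75–268) centred between the fingers, and the spanner (cols 205–222) is clear of them. I shift 3 mm sideways, go down, and close.

```bash
python3 -c "
from h import *
plan([.498,.3828,.018],np.radians(9.85))"
```

```text
t 2.9 shift mm [  1.5  -4.1 141.4] twist [0.02 0.04 0.08]
```

Call:
arm_command:
  motion:
    - {"xyz":[1,-3,40],"twist":[0,0,0]}
    - {"xyz":[1,-3,80],"twist":[0,0,0]}
    - {"xyz":[1,-3,115],"twist":[0,0,0]}
    - {"xyz":[1,-3,135],"twist":[0,0,0]}
    - {"xyz":[1,-3,141],"twist":[0,0,0]}
    - {"xyz":[1,-3,141],"twist":[0,0,0]}
    - {"xyz":[1,-3,141],"twist":[0,0,0]}
    - {"xyz":[1,-3,141],"twist":[0,0,0]}

```text
time: 3.9
position: [0.4983, 0.3824, 0.0196]
ee_rot: [[0.985, 0.172, 0.001], [0.172, -0.985, 0.001], [0.001, -0.001, -1.0]]
contact_force: [-0.6, -0.6, 0.1]
gripper_width: 0.55
gripper_force: 0.0
```

Call:
arm_command:
  motion:
    - {"xyz":[0,0,0],"twist":[0,0,0]}
    - {"xyz":[0,0,0],"twist":[0,0,0]}
    - {"xyz":[0,0,0],"twist":[0,0,0]}
    - {"xyz":[0,0,0],"twist":[0,0,0]}
    - {"xyz":[0,0,0],"twist":[0,0,0]}
    - {"xyz":[0,0,0],"twist":[0,0,0]}
    - {"xyz":[0,0,0],"twist":[0,0,0]}
    - {"xyz":[0,0,0],"twist":[0,0,0]}
  jaw: -1

```text
time: 4.9
position: [0.498, 0.3821, 0.0187]
ee_rot: [[0.985, 0.172, -0.0], [0.172, -0.985, 0.0], [-0.0, -0.0, -1.0]]
contact_force: [0.1, 1.8, -0.9]
gripper_width: 0.127
gripper_force: 30.0
```

Gripped at 12 mm. Next is the lift, then the carry to 70 mm short of the pin line with the bar turned parallel to it.

```bash
python3 -c "
from h import *
plan([.5226,.0487,.12],np.radians(92.6))"
```

```text
t 4.9 shift mm [ -33.1  332.7 -101.3] twist [ -0.    -0.   -82.69]
```

Call:
arm_command:
  motion:
    - {"xyz":[0,0,-25],"twist":[0,0,0]}
    - {"xyz":[0,0,-70],"twist":[0,0,0]}
    - {"xyz":[0,0,-101],"twist":[0,0,0]}
    - {"xyz":[-4,40,-101],"twist":[0,0,-8]}
    - {"xyz":[-8,85,-101],"twist":[0,0,-17]}
    - {"xyz":[-13,135,-101],"twist":[0,0,-27]}
    - {"xyz":[-18,185,-101],"twist":[0,0,-37]}
    - {"xyz":[-23,235,-101],"twist":[0,0,-47]}

```text
time: 5.9
position: [0.5155, 0.145, 0.1196]
ee_rot: [[0.541, 0.841, -0.0], [0.841, -0.541, -0.0], [-0.0, -0.0, -1.0]]
contact_force: [0.5, 0.1, -3.4]
gripper_width: 0.125
gripper_force: 30.0
```

```bash
python3 -c "
from h import *
plan([.5226,.0487,.12],np.radians(92.6))"
```

```text
t 5.9 shift mm [-77.1  58.1  -0.4] twist [-2.000e-02  2.000e-02 -3.535e+01]
```

Call:
arm_command:
  motion:
    - {"xyz":[-20,15,0],"twist":[0,0,-9]}
    - {"xyz":[-40,30,0],"twist":[0,0,-18]}
    - {"xyz":[-60,45,0],"twist":[0,0,-27]}
    - {"xyz":[-77,58,0],"twist":[0,0,-35.5]}
    - {"xyz":[-77,58,0],"twist":[0,0,-35.5]}
    - {"xyz":[-77,58,0],"twist":[0,0,-35.5]}
    - {"xyz":[-77,58,0],"twist":[0,0,-35.5]}
    - {"xyz":[-77,58,0],"twist":[0,0,-35.5]}

```text
time: 6.9
position: [0.5223, 0.051, 0.1197]
ee_rot: [[-0.042, 0.999, -0.0], [0.999, 0.042, 0.0], [0.0, -0.0, -1.0]]
contact_force: [0.2, -0.7, -2.4]
gripper_width: 0.124
gripper_force: 30.0
```

Run:
```python
from h import *
plan([.5226,.0487,.0205],np.radians(92.6))
s=snapshot("wrist"); save(s,"w2.png"); P=pts(s); I=s["color"].astype(int)
red=(I[...,0]>110)&(I[...,1]<80)&(I[...,2]<80)&(P[...,2]<.06)
n,l,t,ce=cv2.connectedComponentsWithStats(red.astype(np.uint8))
for i in range(1,n):
    if t[i,4]>8: print("red",t[i],np.nanmedian(P[l==i],0).round(4))
bl=(I[...,2]>I[...,0]+60)&(P[...,2]<.02); print("blank z",np.nanmedian(P[bl][:,2]))
m=(P[...,2]>.09)&(P[...,2]<.16)&(P[...,0]<.56)&(P[...,0]>.49)&(abs(P[...,1]-.05)<.13)&(abs(P[...,1]-.05)>.04)
q=P[m]; print("bar",len(q),q.min(0),q.max(0),np.median(q,0))
for a,b in((.09,.13),(-.03,.01)):
    k=q[(q[:,1]>a)&(q[:,1]<b)]; print(len(k), np.percentile(k,98,axis=0) if len(k) else 0)
```

```text
t 6.9 shift mm [-2.3  0.2 99.2] twist [-0.   -0.   -0.19]
red [321 108  13  13 128] [0.5876 0.1346 0.0312]
blank z 0.0051907613675072906
bar 3858 [ 0.51177981 -0.01417864  0.143085  ] [0.53151354 0.17109923 0.14831376] [0.52020568 0.1274186  0.14599034]
1487 [0.52615199 0.12929014 0.14731578]
550 [0.53103612 0.00927209 0.14700026]
```

View pics/w2.png

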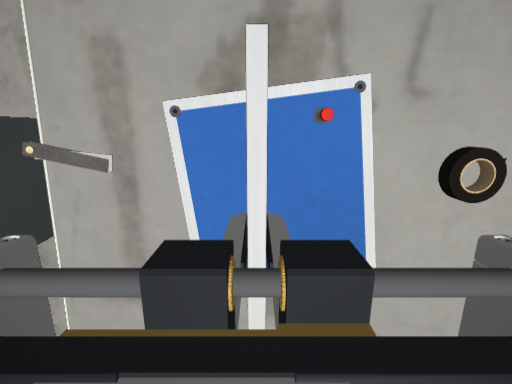

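The wrist view shows the bar held level and parallel (col ~257), the left pin at (327,114), agreeing with the top camera, and the tape clear. Lowering the bar to the blank.

Call:
arm_command:
  motion:
    - {"xyz":[-2,0,35],"twist":[0,0,0]}
    - {"xyz":[-2,0,65],"twist":[0,0,0]}
    - {"xyz":[-2,0,85],"twist":[0,0,0]}
    - {"xyz":[-2,0,94],"twist":[0,0,0]}
    - {"xyz":[-2,0,98],"twist":[0,0,0]}
    - {"xyz":[-2,0,100],"twist":[0,0,0]}
    - {"xyz":[-2,0,100],"twist":[0,0,0]}
    - {"xyz":[-2,0,100],"twist":[0,0,0]}

```text
time: 7.95
position: [0.5227, 0.0485, 0.0202]
ee_rot: [[-0.042, 0.999, 0.001], [0.999, 0.042, 0.0], [-0.0, 0.001, -1.0]]
contact_force: [0.7, 0.5, -2.6]
gripper_width: 0.128
gripper_force: 30.0
```

```bash
python3 -c "
from h import *
s=telemetry.state();print(s['position'],s['contact_force'],s['torque'])"
```

```text
[0.52267134 0.04848556 0.02017518] [ 0.70866577  0.54213243 -2.61332791] [ 0.0122922  -0.09390673  0.00696714]
```

Call:
arm_command:
  motion:
    - {"xyz":[0,0,0.4],"twist":[0,0,0]}
    - {"xyz":[0,0,0.8],"twist":[0,0,0]}
    - {"xyz":[0,0,1.2],"twist":[0,0,0]}
    - {"xyz":[0,0,1.5],"twist":[0,0,0]}
    - {"xyz":[0,0,1.5],"twist":[0,0,0]}
    - {"xyz":[0,0,1.5],"twist":[0,0,0]}
    - {"xyz":[0,0,1.5],"twist":[0,0,0]}
    - {"xyz":[0,0,1.5],"twist":[0,0,0]}

```text
time: 8.95
position: [0.5225, 0.0485, 0.0187]
ee_rot: [[-0.042, 0.999, 0.0], [0.999, 0.042, -0.0], [-0.0, 0.0, -1.0]]
contact_force: [-3.4, -0.4, 5.1]
gripper_width: 0.126
gripper_force: 30.0
```

Seated. I open fully and raise the fingertips to about 36 mm.

Call:
arm_command:
  motion:
    - {"xyz":[0,0,0],"twist":[0,0,0]}
    - {"xyz":[0,0,0],"twist":[0,0,0]}
    - {"xyz":[0,0,0],"twist":[0,0,0]}
    - {"xyz":[0,0,0],"twist":[0,0,0]}
    - {"xyz":[0,0,0],"twist":[0,0,0]}
    - {"xyz":[0,0,0],"twist":[0,0,0]}
    - {"xyz":[0,0,-8],"twist":[0,0,0]}
    - {"xyz":[0,0,-16],"twist":[0,0,0]}
  jaw: 1

```text
time: 9.95
position: [0.5225, 0.0485, 0.035]
ee_rot: [[-0.042, 0.999, 0.0], [0.999, 0.042, 0.0], [0.0, 0.0, -1.0]]
contact_force: [-0.1, 0.6, -0.0]
gripper_width: 0.941
gripper_force: 0.0
```

Run:
```python
from h import *
st=telemetry.state();print(st['position'],st["gripper_width"])
s=snapshot("top"); save(s,"top2.png"); P=pts(s)
s=snapshot("wrist"); P=pts(s)
m=(P[...,2]>.040)&(P[...,2]<.050)&(P[...,1]>.09)&(P[...,1]<.18)&(P[...,0]>.45)&(P[...,0]<.57)
q=P[m].astype(np.float32); print(len(q),cv2.minAreaRect(q[:,:2]) if len(q) else 0,np.median(q,0))
```

```text
[0.52254561 0.04849348 0.03495071] 0.9412007145229374Traceback (most recent call last):
  File "<stdin>", line 6, in <module>
cv2.error: OpenCV(4.12.0) /io/opencv/modules/imgproc/src/convhull.cpp:143: error: (-215:Assertion failed) total >= 0 && (depth == CV_32F || depth == CV_32S) in function 'convexHull'
```

Run:
```python
from h import *
s=snapshot("wrist"); save(s,"w3.png"); P=pts(s)
m=(P[...,1]>.1)&(P[...,1]<.12)&(P[...,0]>.44)&(P[...,0]<.58)
q=P[m]; 
for a in np.arange(.44,.58,.006):
    k=q[(q[:,0]>=a)&(q[:,0]<a+.006)]
    if len(k): print(a.round(3),np.median(k[:,2]).round(4))
```

```text
0.44 0.0051
0.446 0.0051
0.452 0.0052
0.458 0.0051
0.464 0.0051
0.47 0.0051
0.476 0.0051
0.482 0.0051
0.488 0.0052
0.494 0.0053
0.5 0.0051
0.506 0.0051
0.512 0.0447
0.518 0.045
0.524 0.0442
0.53 0.0052
0.536 0.0052
0.542 0.0052
0.548 0.0053
0.554 0.0053
0.56 0.0053
0.566 0.0054
0.572 0.0054
0.578 0.0053
```

View pics/w3.png

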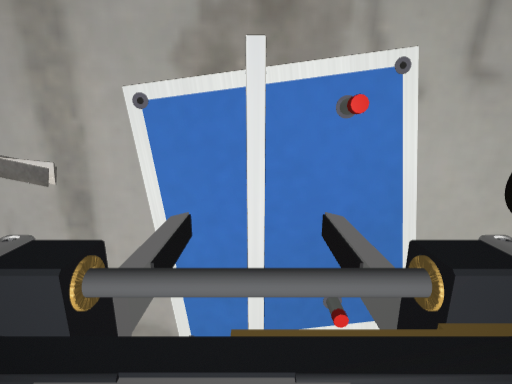

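The bar stands upright between the open fingers (col ~256), with the pins at (359,103) and (341,320). Pushing it over toward the pins with the rear finger.

Call:
arm_command:
  motion:
    - {"xyz":[0,20,0],"twist":[0,0,0]}
    - {"xyz":[0,36,0],"twist":[0,0,0]}
    - {"xyz":[0,40,0],"twist":[0,0,0]}
    - {"xyz":[0,43,0],"twist":[0,0,0]}
    - {"xyz":[0,46,0],"twist":[0,0,0]}
    - {"xyz":[0,49,0],"twist":[0,0,0]}
    - {"xyz":[0,52,0],"twist":[0,0,0]}
    - {"xyz":[0,55,0],"twist":[0,0,0]}

```text
time: 11.1
position: [0.5776, 0.0508, 0.0343]
ee_rot: [[-0.042, 0.999, 0.0], [0.999, 0.042, -0.0], [-0.0, 0.0, -1.0]]
contact_force: [0.1, 0.5, -0.5]
gripper_width: 1.0
gripper_force: 0.0
```

```bash
cat > bar.py <<'E'
from h import *
pa,pb=np.array([.5963,-.0314]),np.array([.5882,.1350])
s=snapshot("wrist"); P=pts(s)
m=(P[...,2]>.012)&(P[...,2]<.022)&(P[...,1]>.075)&(P[...,1]<.2)&(P[...,0]>.44)&(P[...,0]<.6)
m=cv2.morphologyEx(m.astype(np.uint8),cv2.MORPH_OPEN,np.ones((5,5)))>0
n,l,t,_=cv2.connectedComponentsWithStats(m.astype(np.uint8)); m=l==1+np.argmax(t[1:,4])
q=P[m].astype(np.float32); v=cv2.fitLine(q[:,:2].copy(),cv2.DIST_L2,0,.01,.01).ravel()
d=v[:2]*np.sign(v[1]); c=v[2:]; nn=np.array([d[1],-d[0]])
w=(q[:,:2]-c)@nn; a,b=np.percentile(w,[.5,99.5]); c=c+nn*(a+b)/2
print("n",len(q),"z",np.median(q[:,2]),"yaw",np.degrees(np.arctan2(d[1],d[0])),"width",b-a,"far end",((q[:,:2]-c)@d).max()*d+c)
print("pin dist",(pa-c)@nn,(pb-c)@nn)
st=telemetry.state(); p=st["position"][:2]; print("t",st["time"],"tcp",st["position"],"tcp from centreline",(p-c)@nn)
E
python3 bar.py
```

```text
n 7606 z 0.016960312 yaw 92.66151 width 0.03954431083984673 far end [0.54466887 0.16998177]
pin dist 0.042224211678010055 0.04185978269289108
t 11.15 tcp [0.57787034 0.05081577 0.03429737] tcp from centreline 0.027632144855545177
```

The bar is flat, parallel to the pins and 42 mm from them. I centre over it, go down, and close astride its width.

Call:
arm_command:
  motion:
    - {"xyz":[0,-15,0],"twist":[0,0,0]}
    - {"xyz":[0,-28,0],"twist":[0,0,0]}
    - {"xyz":[0,-28,0],"twist":[0,0,0]}
    - {"xyz":[0,-28,10],"twist":[0,0,0]}
    - {"xyz":[0,-28,20],"twist":[0,0,0]}
    - {"xyz":[0,-28,25],"twist":[0,0,0]}
    - {"xyz":[0,-28,26],"twist":[0,0,0]}
    - {"xyz":[0,-28,26],"twist":[0,0,0]}

```text
time: 12.15
position: [0.5495, 0.0496, 0.0083]
ee_rot: [[-0.042, 0.999, 0.0], [0.999, 0.042, 0.0], [0.0, 0.0, -1.0]]
contact_force: [0.5, 0.2, 0.7]
gripper_width: 0.999
gripper_force: 0.0
```

Call:
arm_command:
  motion:
    - {"xyz":[0,0,0],"twist":[0,0,0]}
    - {"xyz":[0,0,0],"twist":[0,0,0]}
    - {"xyz":[0,0,0],"twist":[0,0,0]}
    - {"xyz":[0,0,0],"twist":[0,0,0]}
    - {"xyz":[0,0,0],"twist":[0,0,0]}
    - {"xyz":[0,0,0],"twist":[0,0,0]}
    - {"xyz":[0,0,0],"twist":[0,0,0]}
    - {"xyz":[0,0,0],"twist":[0,0,0]}
  jaw: -1

```text
time: 13.15
position: [0.5494, 0.0496, 0.0083]
ee_rot: [[-0.042, 0.999, -0.0], [0.999, 0.042, -0.0], [-0.0, -0.0, -1.0]]
contact_force: [0.7, -0.3, 0.5]
gripper_width: 0.422
gripper_force: 30.0
```

```bash
python3 bar.py
```

```text
n 10115 z 0.017026376 yaw 92.61352 width 0.039463366568088534 far end [0.54473703 0.17016429]
pin dist 0.04231828329591612 0.04181431936650126
t 13.2 tcp [0.54943536 0.04959963 0.00825675] tcp from centreline -0.0008041422465306347
```

Gripped at 40 mm. I slide 13 mm toward the pins, then loosen slightly so a one-finger push lets the bar align itself on both.

Call:
arm_command:
  motion:
    - {"xyz":[0,3,0],"twist":[0,0,0]}
    - {"xyz":[0,6,0],"twist":[0,0,0]}
    - {"xyz":[0,9,0],"twist":[0,0,0]}
    - {"xyz":[0,11,0],"twist":[0,0,0]}
    - {"xyz":[0,12,0],"twist":[0,0,0]}
    - {"xyz":[0,13,0],"twist":[0,0,0]}
    - {"xyz":[0,13,0],"twist":[0,0,0]}
    - {"xyz":[0,13,0],"twist":[0,0,0]}

```text
time: 14.2
position: [0.5625, 0.0502, 0.0083]
ee_rot: [[-0.042, 0.999, 0.0], [0.999, 0.042, 0.0], [0.0, 0.0, -1.0]]
contact_force: [-2.8, -0.5, 3.3]
gripper_width: 0.419
gripper_force: 30.0
```

Call:
arm_command:
  motion:
    - {"xyz":[0,0,0],"twist":[0,0,0]}
    - {"xyz":[0,0,0],"twist":[0,0,0]}
    - {"xyz":[0,0,0],"twist":[0,0,0]}
    - {"xyz":[0,0,0],"twist":[0,0,0]}
    - {"xyz":[0,1,0],"twist":[0,0,0]}
    - {"xyz":[0,2,0],"twist":[0,0,0]}
    - {"xyz":[0,3,0],"twist":[0,0,0]}
    - {"xyz":[0,4,0],"twist":[0,0,0]}
  jaw: 0.02

```text
time: 15.2
position: [0.5665, 0.0503, 0.0082]
ee_rot: [[-0.042, 0.999, -0.0], [0.999, 0.042, 0.0], [0.0, -0.0, -1.0]]
contact_force: [-2.8, -0.2, 0.0]
gripper_width: 0.512
gripper_force: 1.3
```

```bash
python3 bar.py
```

```text
n 10163 z 0.017010707 yaw 92.72276 width 0.03942692458629608 far end [0.55776468 0.17064705]
pin dist 0.028893912166204728 0.028707606714811495
t 15.25 tcp [0.56645409 0.05033861 0.00821572] tcp from centreline 0.0029645457409708145
```

Now 2.9 mm short of contact; creeping on in small steps.

Call:
arm_command:
  motion:
    - {"xyz":[0,0.5,0],"twist":[0,0,0]}
    - {"xyz":[0,1,0],"twist":[0,0,0]}
    - {"xyz":[0,1.5,0],"twist":[0,0,0]}
    - {"xyz":[0,2,0],"twist":[0,0,0]}
    - {"xyz":[0,2.5,0],"twist":[0,0,0]}
    - {"xyz":[0,3,0],"twist":[0,0,0]}
    - {"xyz":[0,3,0],"twist":[0,0,0]}
    - {"xyz":[0,3,0],"twist":[0,0,0]}

```text
time: 16.25
position: [0.5694, 0.0504, 0.0082]
ee_rot: [[-0.042, 0.999, -0.0], [0.999, 0.042, 0.0], [0.0, -0.0, -1.0]]
contact_force: [-3.8, 0.2, 2.1]
gripper_width: 0.508
gripper_force: 1.6
```

Call:
arm_command:
  motion:
    - {"xyz":[0,0.4,0],"twist":[0,0,0]}
    - {"xyz":[0,0.8,0],"twist":[0,0,0]}
    - {"xyz":[0,1.2,0],"twist":[0,0,0]}
    - {"xyz":[0,1.5,0],"twist":[0,0,0]}
    - {"xyz":[0,1.5,0],"twist":[0,0,0]}
    - {"xyz":[0,1.5,0],"twist":[0,0,0]}
    - {"xyz":[0,1.5,0],"twist":[0,0,0]}
    - {"xyz":[0,1.5,0],"twist":[0,0,0]}

```text
time: 17.25
position: [0.5695, 0.0505, 0.0081]
ee_rot: [[-0.042, 0.999, -0.004], [0.999, 0.042, -0.0], [-0.0, -0.004, -1.0]]
contact_force: [-12.2, -0.2, 9.0]
gripper_width: 0.515
gripper_force: 6.3
```

```bash
python3 bar.py;python3 -c "
from h import *
s=telemetry.state();print(s['contact_force'],s['torque'],s['gripper_force'])"
```

```text
n 10118 z 0.017010748 yaw 92.61015 width 0.03943244564346969 far end [0.5608045 0.1706976]
pin dist 0.02625514101403641 0.02574140575545705
t 17.3 tcp [0.56953534 0.05044713 0.00805909] tcp from centreline 0.0032455734073400756
[-12.21375978  -1.09968188   7.33060474] [-0.18793467  2.58115808  0.02277959] 6.3447412848472595
```

Contact, with about 12 N on the wrist and both pin distances near 26 mm. I press a bit more to seat both pins, then check.

Call:
arm_command:
  motion:
    - {"xyz":[0,0.4,0],"twist":[0,0,0]}
    - {"xyz":[0,0.8,0],"twist":[0,0,0]}
    - {"xyz":[0,1.2,0],"twist":[0,0,0]}
    - {"xyz":[0,1.2,0],"twist":[0,0,0]}
    - {"xyz":[0,1.2,0],"twist":[0,0,0]}
    - {"xyz":[0,1.2,0],"twist":[0,0,0]}
    - {"xyz":[0,1.2,0],"twist":[0,0,0]}
    - {"xyz":[0,1.2,0],"twist":[0,0,0]}

```text
time: 18.3
position: [0.5697, 0.0505, 0.008]
ee_rot: [[-0.042, 0.999, -0.006], [0.999, 0.042, -0.0], [-0.0, -0.006, -1.0]]
contact_force: [-20.4, -0.8, 13.0]
gripper_width: 0.513
gripper_force: 10.0
```

```bash
python3 bar.py;python3 -c "
from h import *
s=telemetry.state();print(s['contact_force'],s['torque'],s['gripper_force'])"
```

```text
n 10202 z 0.016999386 yaw 92.568054 width 0.039464578684419396 far end [0.56088644 0.17093937]
pin dist 0.02631197749240848 0.025675826184587098
t 18.35 tcp [0.56967239 0.05049164 0.00795812] tcp from centreline 0.003380341389854264
[-20.01331494  -1.49107369  13.23451239] [-0.28808087  4.14113078  0.00692432] 10.036216378211975
```

Both pins carry the bar: 20 N and no further motion or turning. I back off, open and lift.

Call:
arm_command:
  motion:
    - {"xyz":[0,-2,0],"twist":[0,0,0]}
    - {"xyz":[0,-4,0],"twist":[0,0,0]}
    - {"xyz":[0,-6,0],"twist":[0,0,0]}
    - {"xyz":[0,-6,0],"twist":[0,0,0]}
    - {"xyz":[0,-6,0],"twist":[0,0,0]}
    - {"xyz":[0,-6,-10],"twist":[0,0,0]}
    - {"xyz":[0,-6,-40],"twist":[0,0,0]}
    - {"xyz":[0,-6,-80],"twist":[0,0,0]}
  jaw: 0.8

```text
time: 19.35
position: [0.5658, 0.0503, 0.0892]
ee_rot: [[-0.042, 0.999, -0.001], [0.999, 0.042, -0.0], [0.0, -0.001, -1.0]]
contact_force: [0.5, -0.2, -0.1]
gripper_width: 0.9
gripper_force: 0.0
```

```bash
python3 bar.py
python3 - <<'E'
from h import *
s=snapshot("wrist"); save(s,"w4.png")
E
```

```text
n 4632 z 0.016981054 yaw 92.900116 width 0.03948720130138099 far end [0.56070406 0.17006598]
pin dist 0.02535718397594477 0.02568656033373847
t 19.4 tcp [0.56823012 0.05042099 0.09519517] tcp from centreline 0.0014629868038111228
```

View pics/w4.png

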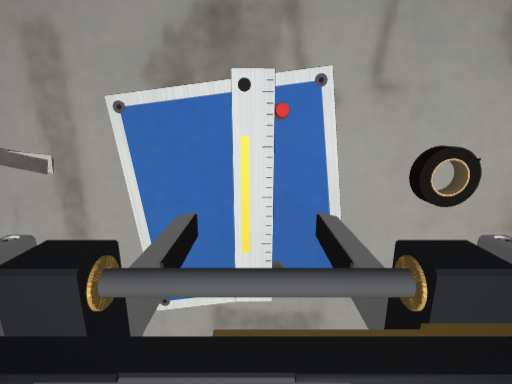

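The bar lies flat with its edge against the upper pin at (282,110). The second pin shows at its edge near (278,265), partly hidden by the gripper, and the measured distances are about 25.5 mm at both. Handing in.

```bash
python3 -c "
from h import *
print(arm.sign_off())"
```

```text
the job is handed in; nothing more can be done
None
```

The straightedge lies flat on the blank, released and against both pins (last measured 25.4 and 25.7 mm from pin axes to its centre line, 26 being touching); the job was handed in at about 19.4 s, without a verdict shown, and the brush, spanner and tape were not touched.

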